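# Close a control box's sprung access panel on its quarter-turn fastener

### The job

Get the control box ready for its access panel to be locked: pull the push-fit dust cap off the quarter-turn fastener and stand it upright on the bench, open side down, clear of the box. Turn the wing of the fastener until it lies in line with the two index marks on the panel, let go of it, then press the panel down until it is fully home, flush with the frame, and finish while still holding it pressed down there. Do not disturb the tape roll, the stamp or the scissors.

Things in the scene. Friction and masses are not known exactly. Their poses are not given: they have to be found in the camera images.
- control_box: grey control box, 190 (x) x 160 (y) x 66 mm high, fixed to the bench; origin at the centre of its underside, on the fastener's axis. Its top is a 20 mm wide frame round the recess of the access panel. Cable glands stick out 22 mm from its +x side. Its x axis is the direction of the index marks. The bench within 0.3 m to its right (world -y) is free
- access_panel: white-painted metal panel, 147 (x) x 117 (y) x 5 mm, in the recess; origin at the centre of its upper face, axes those of the box. A spring gasket lifts it 6 mm proud of the frame (upper face 72 mm over the bench; 66, flush, when home). In its middle is the fastener; two dark index marks lie on its x axis, 35 to 49 mm either side of the centre
- panel_travel (a joint): how far the panel is pressed: 0 = sprung up, 6 mm proud; 0.006 = home, flush, on a hard stop. It springs up again when let go: about 4 N starts it, about 10 N brings it home. Unless the wing is within about 10 degrees of the index marks, a pin under the panel lands on the edges of a slot after 1 mm and it goes no further
- press_pad (a point): top of the flat round black pad (22 mm across) on the panel, 60 mm from the centre towards -x of the box, near the robot: a good place to press
- wing (a joint): angle of the fastener's wing relative to the index marks: 0 = in line with them (box x axis), positive = counter-clockwise from above, range -0.7 to 1.6, starts at 0.9 to 1.5; no stop or click at 0; friction (0.05 N m) holds it where it is left
- wing_grip (a point): point on the wing's axis 26 mm above the panel (8 mm under its top). The wing is a steel bar 34 mm long, 12 mm thick and 28 mm high, its underside 6 mm and its top 34 mm above the panel; the point's x axis runs along the bar. Under the cap at first
- cap_grip (a point): point to grip on the axis of the knob of the loose dust cap: black plastic, 74 mm high in all; the knob is 22 mm in diameter and 34 mm high, its top 11 mm above and the shoulder of the cap 23 mm below this point; z axis up through the knob
- cap_center (a point): point on the cap's axis half-way up, 37 mm over its rim. The cap is a hollow cup 48 mm in diameter, 40 mm high, open below (37 mm deep), with a 56 mm flange at the rim and the knob on top; about 60 g. At first it sits over the wing, its flange held by two spring balls: a straight upward pull of about 6 to 10 N snaps it free within 5 mm; it clears the wing after 36 mm
- tape: brown roll of packing tape, 96 mm across, 48 mm high, stands loose on the bench to the left; origin under its centre; leave alone
- stamp: wood-handled hand stamp, 26 x 50 x 74 mm, stands loose on the bench to the left; origin under its centre; leave alone
- shears: scissors, 87 x 199 x 9 mm, lie loose on the bench to the right; origin under their centre; leave alone
- catch_ball (a point): one of two spring catches that hold the cap: steel ball 12 mm in diameter, its centre here, 32 mm from the fastener's axis and 8 mm above the panel, on the box's +x+y diagonal, with a dark housing 16 mm high behind it, 39 to 49 mm from the axis; the other is opposite (-x-y). A locating ring 2 mm high and 64 mm across also stands round the fastener
Not all that is in view belongs to the job. Of the things like the part that bears cap_grip, leave any that is yellow; of the rest the smaller one is meant.

How it is judged:
On the way, in this order (a step that is already met when the one before it is completed fails the run):
1. the dust cap is pulled off the fastener (z of cap_center in the frame of control_box above 0.149 m), for 0.05 s.
2. the cap stands upright on the bench, let go (height (world z) of cap_center between 0.031 and 0.043 m and angle between cap_center's own z axis and vertical below 0.15 rad and contact force between the fingers and anything else below 0.1 N), for 0.2 s.
3. the wing is turned in line with the index marks and let go (value of joint wing between -0.26 and 0.26 rad and contact force between the fingers and anything else below 0.1 N), for 0.1 s.
At the end, for the whole second after the job is handed in: the robot is still pressing the access panel (more than 4 N) and it is home (pressed at least 5 of its 6 mm); the wing is within 16 degrees of the index marks; the cap stands upright on the bench (tilt under 0.15 rad, its middle 31 to 43 mm up), at least 115 mm from the centre of the box (value of joint panel_travel above 0.005 m and contact force between any of the fingers, the arm and access_panel above 4 N and value of joint wing between -0.28 and 0.28 rad and height (world z) of cap_center between 0.031 and 0.043 m and angle between cap_center's own z axis and vertical below 0.15 rad and horizontal distance between cap_center and control_box above 0.115 m); the arm keeps its last pose, push and grip.
It fails at once if the tape roll is moved more than 3 cm (distance of tape from where it was at the start of the episode above 0.03 m).
It fails at once if the stamp is moved more than 3 cm or tipped over (distance of stamp from where it was at the start of the episode above 0.03 m or angle between stamp's own z axis and vertical above 0.6 rad).
It fails at once if the scissors are moved more than 3 cm (distance of shears from where it was at the start of the episode above 0.03 m).
It also fails if it takes over 61 s, if anything falls off the work surface, if the arm or the gripper's body presses on something with over 40 N, if the wrist force passes 120 N, or if a joint passes its speed limit or range.

### The arm

A 7-joint arm with a two-finger parallel gripper is mounted at the origin on a cart in front of the work surface, level with it; the furniture and walls round the work are solid. World frame = base frame: x ahead of the robot, y to its left, z up, the work surface at z = 0. Lengths are in m, angles in rad, forces in N, time in s.
With the tool pointing down it reaches from about 0.425 to 0.975 m from the base axis. Payload 16.7 kg.
Tool frame: the origin (TCP) lies between the finger pads; the fingertips stand 11 mm ahead of it and the grasp point (between the pads) lies 8 mm behind it; z points along the fingers, y is the line along which they close (so a half turn about z gives the same grasp; the last joint's range is limited). The gripper opens to 85 mm and grips with 20 to 120 N. Pads are 22 mm wide; open, the fingers measure 114 mm over their backs; the gripper's body (76 mm by 85 mm) begins 54 mm behind the grasp point. The pads swing forward as they close: fully open they stand 13 mm farther back than shut.
Start: joints at [1.155, 0.426, 0.074, 1.606, -0.034, 1.111, -0.067], TCP at [0.178, -0.651, 0.242] pointing down, gripper open.
Joint ranges: [-2.85, 2.85], [-0.5, 2.14], [-1.23, 1.37], [0.21, 2.46], [-1.02, 4.16], [0.16, 2.05], [-2.73, 2.73]. Speed limits (rad/s): [1.89, 1.89, 2.39, 2.39, 3.01, 3.01, 3.01].

### API

Orientations are given as a 3x3 rotation matrix whose columns are the frame's x, y, z axes.
In Python, from workcell import * gives the robot as it stands. The module is installed in compiled form; this text tells all that it offers.
- The arm moves only by the shell command python3 -m inch 'ROWS' [FORCE]. ROWS is a JSON object of lists of equal length, an entry for each row: "travel": the shift along the tool's x, y, z in mm, a list of three; "turn": the turn, a rotation vector about the tool's x, y, z in degrees, a list of three; "gripper": the opening, from 0 (shut) to 1 (fully open). In form: {"travel": [[x, y, z], ...], "turn": [[wx, wy, wz], ...], "gripper": [gripper, ...]}. A call has 1 to 20 rows; each row shifts and turns the commanded pose from where the row before left it, along the tool's axes as they then stand; what a row does not reach is not made up. A row lasts 1/8 s, in which the tool goes at most 62.5 mm and 10.7 degrees, less where a joint would pass 70% of its speed; a pose out of reach is approached as far as the arm can. A call is refused whole if a number of a shift passes 62.5 or a number of a turn 10.7, either way. A call with a gripper value outside its range is refused whole. The fingers move at their own pace and stop on an object; FORCE is the grip in N (left out, the last holds). Time passes only in rows, so rows that do not move let the fingers close. It gives the time, the measured TCP pose, the force, the opening and the grip force at its end, in the units of the state.
- get_obs(): the state, without advancing time (a new reading comes with each control period).
- grab_frame(name): name is "side" or "top"; returns (picture, depth): 384x512x3 uint8, red, green, blue; 384x512 float32, m along the optical axis (not along the pixel's ray), 0 where there is no reading.
- camera_model(name): a dict with "K" (3x3 intrinsics, pixels), "rvec" (rotation vector, rad) and "tvec" (3), from world to camera coordinates, as OpenCV has them. Camera axes: x right, y down, z forward; pixel columns grow to the right and rows downward; lengths in m; the calibration is good to about 2 mm. A picture is of the moment at which its call begins. camera_model takes no time and is no camera call.
- finish_job(): hands the job in; it is judged then, once.
The state is a dict: "time_s": time; "q": joint angles; "qvel": joint speeds; "tau": joint torques, N m; "tcp_pos": TCP position; "orientation": TCP orientation; "ft_force": force on the tool from outside, world axes, zero at the start; "wrist_torque": the same for the moment, N m; "width": finger opening in m; "grip_force": force on a finger pad.
Only numpy, scipy, OpenCV 4.12 (cv2) and the standard library are available. Lean on these libraries where they do the work, as an engineer would, in place of code of your own. Each camera call takes 0.05 s, during which the arm holds its last target. There are 200 camera calls.

## Working session

There is one attempt and no reset: what is moved stays moved. The work goes in short steps, Python scripts to look and compute and a shell command to move; the robot and the scene stay as the last step left them, time stands still between calls to the robot, and variables do not carry over. Pictures are saved under pics/ and viewed, at most 10 in all, crops included, and the job is handed in when it is done.

```bash
mkdir -p pics
cat > h.py <<'E'
from workcell import *
import numpy as np, cv2
def snap(n,fn):
    p,d=grab_frame(n); cv2.imwrite('pics/'+fn,cv2.cvtColor(p,cv2.COLOR_RGB2BGR)); np.savez('pics/'+fn+'.npz',p=p,d=d); return p,d
def cam(n):
    m=camera_model(n); K=np.array(m['K']);R=cv2.Rodrigues(np.array(m['rvec'],float))[0];t=np.array(m['tvec'],float).ravel(); return K,R,t
def onplane(n,uv,z):
    K,R,t=cam(n); uv=np.atleast_2d(uv).astype(float)
    d=(R.T@np.linalg.inv(K)@np.c_[uv,np.ones(len(uv))].T).T; c=-R.T@t
    return c+d*((z-c[2])/d[:,2])[:,None]
def cloud(n,d):
    K,R,t=cam(n); v,u=np.mgrid[:d.shape[0],:d.shape[1]]
    P=np.stack([(u-K[0,2])/K[0,0]*d,(v-K[1,2])/K[1,1]*d,d],-1)
    return (P-t)@R
E
python3 - <<'E'
from h import *
snap('top','t0.png');snap('side','s0.png')
a=cv2.imread('pics/t0.png');o=get_obs();print(o)
for n in('top','side'):
    K,R,t=cam(n);print(n,K[0,0],-R.T@t)
E
```

```text
{'time_s': 0.1, 'q': array([ 1.15447148,  0.42667662,  0.07382647,  1.60654042, -0.0341166 ,
        1.11081415, -0.06706252]), 'qvel': array([-7.14102179e-05, -3.27939835e-03, -1.97369058e-04, -2.82327000e-03,
        5.42462479e-04,  1.81714150e-04,  3.22720499e-04]), 'tau': array([ 6.83502731e-03, -9.51537752e+01,  3.77090961e+00, -4.64397705e+01,
        1.96447014e-02,  6.63949715e-03,  8.35279297e-05]), 'tcp_pos': array([ 0.17787832, -0.65076671,  0.24167618]), 'orientation': array([[ 9.64606952e-01,  2.63691666e-01, -3.66419419e-04],
       [ 2.63691914e-01, -9.64606301e-01,  1.12203927e-03],
       [-5.75780755e-05, -1.17894872e-03, -9.99999303e-01]]), 'ft_force': array([0.53021298, 0.72702452, 0.30504071]), 'wrist_torque': array([-0.00591204, -0.00150204, -0.00401877]), 'grip_force': 0.0, 'width': 0.08519960865291518}
top 363.6599791070095 [ 0.32407562 -0.01830504  1.35630555]
side 420.4307267114616 [0.30609127 1.19029206 0.79934009]
```

View pics/t0.png

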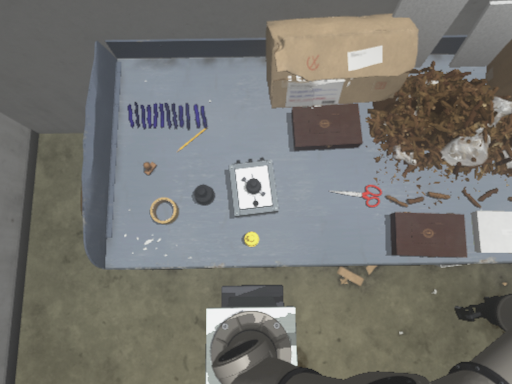

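View pics/s0.png

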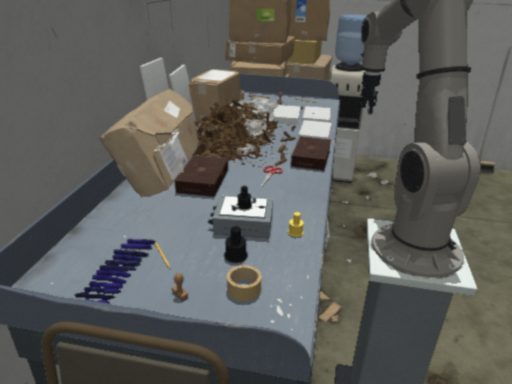

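The top view shows the box at about (254,187), with the black cap on it. A larger black cap stands at (204,194), the yellow one is at (251,239), and the scissors are near (357,193). Next I'll measure the box and the cap.

Run:
```python
from h import *
f=np.load('pics/t0.png.npz');p,d=f['p'],f['d']
hsv=cv2.cvtColor(p,cv2.COLOR_RGB2HSV)
m=((hsv[...,2]>200)&(hsv[...,1]<30)).astype(np.uint8); m2=np.zeros_like(m); m2[150:225,220:290]=m[150:225,220:290]
cs=cv2.findContours(m2,cv2.RETR_EXTERNAL,cv2.CHAIN_APPROX_NONE)[0];c=max(cs,key=cv2.contourArea)
W=onplane('top',c[:,0,:],0.072)
r=cv2.minAreaRect((W[:,:2]*1000).astype(np.float32));print('panel',r)
P=cloud('top',d)
sub=P[140:235,215:295].reshape(-1,3)
# frame+panel by depth
s=sub[(sub[:,2]>0.055)&(sub[:,2]<0.085)];print('box top rect',cv2.minAreaRect((s[:,:2]*1000).astype(np.float32)),np.median(s[:,2]))
k=sub[(sub[:,2]>0.125)&(sub[:,2]<.2)];print('knob',len(k),k.mean(0),k.max(0),k.min(0))
b=P[180:210,190:220].reshape(-1,3);b=b[b[:,2]>.05];print('other',b.mean(0),b.max(0))
# dark blobs: pad
dk=((hsv[...,2]<70)).astype(np.uint8);dk2=np.zeros_like(dk);dk2[155:218,225:282]=dk[155:218,225:282]
n,l,st,ce=cv2.connectedComponentsWithStats(dk2)
for i in range(1,n):
  if st[i,4]>5: print(st[i],ce[i],onplane('top',ce[i],.074)[0])
cv2.imwrite('pics/c0.png',cv2.resize(cv2.cvtColor(p[145:230,215:300],cv2.COLOR_RGB2BGR),None,fx=7,fy=7,interpolation=cv2.INTER_CUBIC))
```

```text
panel ((578.2449951171875, -18.81060791015625), (148.2665252685547, 117.67334747314453), 6.093879699707031)
box top rect ((614.4878540039062, -60.922607421875), (257.5940246582031, 254.5059051513672), 6.00065279006958) 0.06968587802722617
knob 39 [ 0.57477882 -0.01689668  0.14346832] [ 0.58590164 -0.00781673  0.15239328] [ 0.56469011 -0.02858865  0.12599039]
other [0.55185485 0.16058923 0.09958056] [0.59088792 0.19714252 1.35630555]
```

View pics/c0.png

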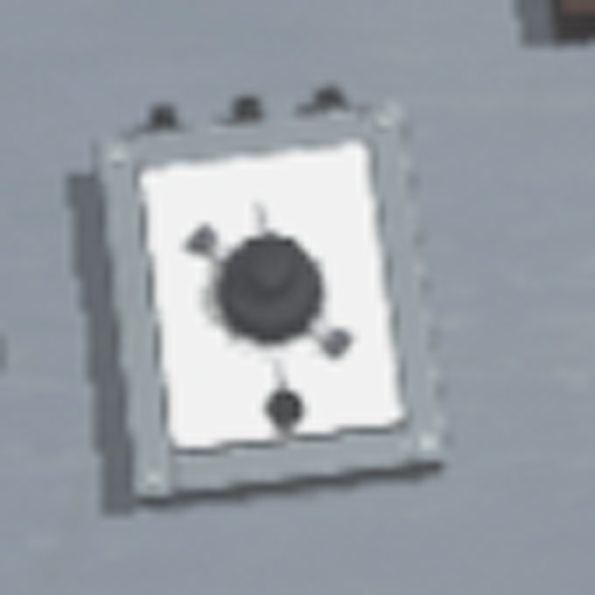

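The panel centre is at about (0.578, -0.019) and the box yaw is about +6°. The press pad is at crop (285,408), on the robot side. I'll move above the cap at the same height.

```bash
python3 -m inch '{"travel":[[20,-18,0],[39,-36,0],[39,-36,0],[39,-36,0],[39,-36,0],[39,-36,0],[39,-36,0],[39,-36,0],[39,-36,0],[39,-36,0],[39,-36,0],[39,-36,0],[39,-36,0],[39,-36,0],[26,-19,0],[0,0,0],[0,0,0]],"turn":[[0,0,0],[0,0,0],[0,0,0],[0,0,0],[0,0,0],[0,0,0],[0,0,0],[0,0,0],[0,0,0],[0,0,0],[0,0,0],[0,0,0],[0,0,0],[0,0,0],[0,0,0],[0,0,0],[0,0,0]],"gripper":[1,1,1,1,1,1,1,1,1,1,1,1,1,1,1,1,1]}' 60
python3 - <<'E'
from h import *
o=get_obs();print(o['q'].round(3),o['orientation'].round(3))
E
```

```text
time_s: 2.22
tcp_pos: [0.5778, -0.0188, 0.242]
orientation: [[0.965, 0.263, -0.001], [0.263, -0.965, -0.0], [-0.001, -0.0, -1.0]]
ft_force: [-1.0, -0.5, 0.1]
width: 0.0854
grip_force: 0.0
[ 0.216  0.292 -0.357  1.809  0.116  1.062 -1.488] [[ 0.965  0.263 -0.001]
 [ 0.263 -0.965 -0.   ]
 [-0.001 -0.    -1.   ]]
```

```bash
python3 -m inch '{"travel":[[0,0,25],[0,0,35],[0,0,30],[0,0,16],[0,0,8],[0,0,0],[0,0,0],[0,0,0],[0,0,0],[0,0,0],[0,0,0],[0,0,0]],"turn":[[0,0,0],[0,0,0],[0,0,0],[0,0,0],[0,0,0],[0,0,0],[0,0,0],[0,0,0],[0,0,0],[0,0,0],[0,0,0],[0,0,0]],"gripper":[0.7,0.7,0.7,0.7,0.7,0.7,0,0,0,0,0,0]}' 60
```

```text
time_s: 3.72
tcp_pos: [0.5784, -0.018, 0.1285]
orientation: [[0.965, 0.264, 0.0], [0.264, -0.965, 0.0], [0.0, -0.0, -1.0]]
ft_force: [1.1, 1.9, 3.0]
width: 0.0205
grip_force: 58.5
```

```bash
python3 -m inch '{"travel":[[0,0,-3],[0,0,-4],[0,0,-5],[0,0,-12],[0,0,-20],[0,0,-20],[0,0,-16],[0,0,0],[0,0,0]],"turn":[[0,0,0],[0,0,0],[0,0,0],[0,0,0],[0,0,0],[0,0,0],[0,0,0],[0,0,0],[0,0,0]],"gripper":[0,0,0,0,0,0,0,0,0]}' 80
python3 - <<'E'
from h import *
p,d=snap('side','s1.png')
K,R,t=cam('side')
x=R@np.array([.578,-.018,.15])+t;x=K@x;u,v=(x[:2]/x[2]).astype(int);print(u,v)
a=cv2.imread('pics/s1.png')[v-50:v+50,u-60:u+60];cv2.imwrite('pics/s1c.png',cv2.resize(a,None,fx=5,fy=5,interpolation=cv2.INTER_CUBIC))
E
```

```text
time_s: 4.85
tcp_pos: [0.578, -0.0183, 0.2079]
orientation: [[0.965, 0.264, -0.001], [0.264, -0.965, -0.0], [-0.001, -0.0, -1.0]]
ft_force: [0.0, 0.2, -0.2]
width: 0.0199
grip_force: 79.4
243 185
```

View pics/s1c.png

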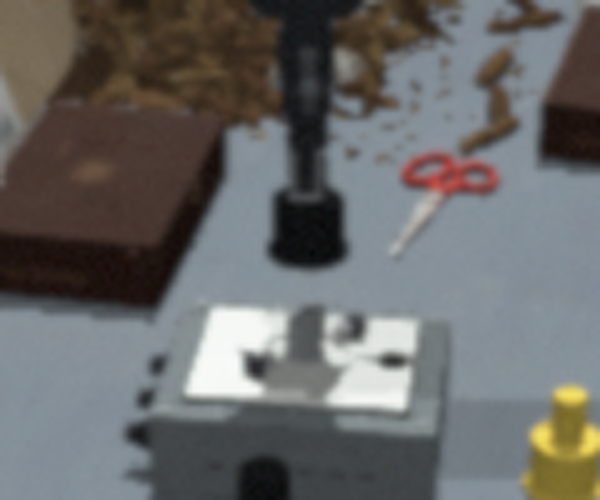

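The cap is off and held upright. The wing is now exposed, and the bench to the right is clear up to the scissors. Next I'll carry the cap to about (0.523, -0.19).

```bash
python3 -m inch '{"travel":[[-6,10,0],[-15,23,0],[-20,30,0],[-20,30,0],[-17,28,0],[-14,20,0],[-6,10,0],[0,0,15],[0,0,30],[0,0,35],[0,0,30],[0,0,20],[0,0,10],[0,0,5],[0,0,0]],"turn":[[0,0,0],[0,0,0],[0,0,0],[0,0,0],[0,0,0],[0,0,0],[0,0,0],[0,0,0],[0,0,0],[0,0,0],[0,0,0],[0,0,0],[0,0,0],[0,0,0],[0,0,0]],"gripper":[0,0,0,0,0,0,0,0,0,0,0,0,0,0,0]}' 80
```

```text
time_s: 6.78
tcp_pos: [0.5238, -0.1894, 0.0634]
orientation: [[0.965, 0.264, 0.0], [0.264, -0.965, 0.0], [0.0, -0.0, -1.0]]
ft_force: [0.7, 0.6, -1.0]
width: 0.0197
grip_force: 79.4
```

```bash
python3 -m inch '{"travel":[[0,0,3],[0,0,2],[0,0,0],[0,0,0]],"turn":[[0,0,0],[0,0,0],[0,0,0],[0,0,0]],"gripper":[0,0,0,0]}' 80; python3 -m inch '{"travel":[[0,0,1],[0,0,1],[0,0,0]],"turn":[[0,0,0],[0,0,0],[0,0,0]],"gripper":[0,0,0]}' 80
```

```text
time_s: 7.28
tcp_pos: [0.5236, -0.1897, 0.0584]
orientation: [[0.965, 0.264, 0.0], [0.264, -0.965, 0.0], [0.0, 0.0, -1.0]]
ft_force: [0.8, -0.2, 0.2]
width: 0.02
grip_force: 79.4
time_s: 7.65
tcp_pos: [0.5238, -0.1896, 0.057]
orientation: [[0.965, 0.264, 0.001], [0.264, -0.965, -0.0], [0.001, 0.0, -1.0]]
ft_force: [-4.2, 2.5, 13.7]
width: 0.0199
grip_force: 81.4
```

```bash
python3 -m inch '{"travel":[[0,0,-0.5],[0,0,0],[0,0,0],[0,0,0],[0,0,0],[0,0,-15],[0,0,-35],[0,0,-45],[0,0,-35],[0,0,0],[0,0,0]],"turn":[[0,0,0],[0,0,0],[0,0,0],[0,0,0],[0,0,0],[0,0,0],[0,0,0],[0,0,0],[0,0,0],[0,0,0],[0,0,0]],"gripper":[0,0.6,0.6,0.6,0.6,0.6,0.6,0.6,0.6,0.6,0.6]}' 60
python3 - <<'E'
from h import *
p,d=snap('side','s2.png'); pt,dt=snap('top','t2.png')
a=cv2.imread('pics/s2.png')[110:240,170:310];a=cv2.resize(a,None,fx=4,fy=4,interpolation=cv2.INTER_CUBIC)
b=cv2.imread('pics/t2.png')[160:220,225:325];b=cv2.resize(b,None,fx=5.6,fy=5.6,interpolation=cv2.INTER_CUBIC)[:, :560]
cv2.imwrite('pics/c2.png',cv2.resize(np.vstack([a,b[:]]),None,fx=.68,fy=.68))
E
```

```text
time_s: 9.02
tcp_pos: [0.5233, -0.1897, 0.1871]
orientation: [[0.965, 0.264, 0.0], [0.264, -0.965, -0.0], [0.0, 0.0, -1.0]]
ft_force: [0.3, 0.1, -0.2]
width: 0.0513
grip_force: 0.0
```

View pics/c2.png

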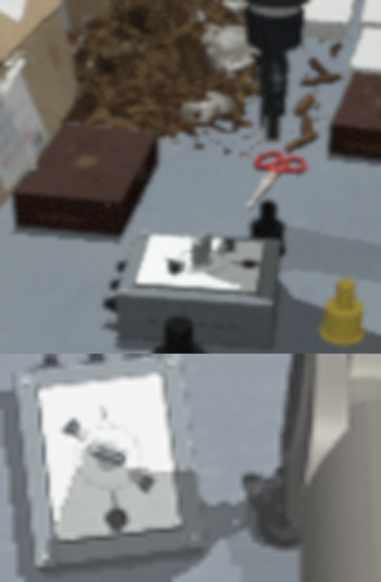

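The cap stands upright on the bench. The wing lies roughly along the +y direction, tilted towards +x. I'll measure its angle.

Run:
```python
from h import *
for n in('t2','s2'):
  f=np.load(f'pics/{n}.png.npz');p,d=f['p'],f['d'];P=cloud('top' if n=='t2' else 'side',d)
  r=np.hypot(P[...,0]-.578,P[...,1]+.018)
  m=(r<.027)&(P[...,2]>.088)&(P[...,2]<.12)
  q=P[m];print(n,len(q),q.mean(0))
  w,V=np.linalg.eigh(np.cov(q[:,:2].T));print(np.sqrt(w)*1000,np.degrees(np.arctan(V[1,1]/V[0,1])))
  print(cv2.minAreaRect((q[:,:2]*1000).astype(np.float32)))
  if n=='t2':
    hsv=cv2.cvtColor(p,cv2.COLOR_RGB2HSV)
    v0,v1=np.where(m)[0].min()-4,np.where(m)[0].max()+5;u0,u1=np.where(m)[1].min()-4,np.where(m)[1].max()+5
    print(v0,u0);print(hsv[v0:v1,u0:u1,2]);print((P[v0:v1,u0:u1,2]*1000).astype(int))
```

```text
t2 41 [ 0.57490641 -0.01748432  0.10336043]
[ 3.80870678 10.16120327] 69.50510077849891
((576.4385986328125, -17.454174041748047), (33.651885986328125, 13.184056282043457), 66.59957122802734)
179 244
[[132 151 221 238 239 241 234 227 239 240 226 231 238 237 241 243 243 243]
 [124 174 215 219 230 241 243 243 243 243 243 243 243 239 237 242 243 243]
 [163 167 212 218 236 241 240 242 243 243 243 243 243 243 240 238 238 241]
 [234 204 192 216 234 228 225 236 238 238 238 242 243 243 243 239 223 236]
 [243 239 230 233 222 203 206 209 207 214 218 233 242 243 243 243 229 235]
 [240 239 238 217 176 189 179 153 167 194 203 217 235 238 241 243 234 235]
 [234 234 222 191 167 168 160 136 133 148 162 186 201 209 231 242 243 238]
 [239 236 218 191 170 131 108 110 131 143 139 129 125 176 223 240 243 236]
 [239 230 212 191 192 172 140 117 107 106 117 134 142 131 224 243 243 234]
 [236 235 221 191 192 191 172 143 131 129 117 105 110 150 230 243 243 238]
 [232 217 202 191 191 191 177 158 149 150 142 138 142 186 227 235 234 226]
 [225 184 185 188 190 190 190 175 158 159 168 182 190 191 186 177 164 162]

[... 1140 characters left out ...]
00  104   93
    71   66   69   72]
 [  70   72   70   72   69   70   75   78   78   75   74   76   94   64
    75   71   70   68]
 [  72   73   68   70   68   73   72   76   72   75   72   74   69   77
    71   72   77   72]
 [  74   72   73   70   75   68   73   72   77   70   71   73   71   69
    72   85   84   83]
 [  74   70   70   67   74   72   72   73   68   69   73   75   72   72
    69   84   88   87]
 [  74   73   70   71   75   68   72   76   70   70   73   68   66   72
    72   81   83   81]]
s2 53 [ 0.57460041 -0.01248711  0.09976527]
[ 3.70251105 10.53210645] 62.78196897043005
((573.1909790039062, -17.3243408203125), (38.49319076538086, 14.365823745727539), 65.83036041259766)
```

```bash
python3 -m inch '{"travel":[[7,-11,0],[20,-30,0],[24,-38,0],[24,-38,0],[16,-24,0],[7,-10,0],[0,0,0],[0,0,0],[0,0,0],[0,0,0],[0,0,0],[0,0,30],[0,0,30],[0,0,0],[0,0,0]],"turn":[[0,0,0],[0,0,0],[0,0,0],[0,0,0],[0,0,0],[0,0,0],[0,0,-10],[0,0,-10.5],[0,0,-10.5],[0,0,-10.5],[0,0,-10.2],[0,0,0],[0,0,0],[0,0,0],[0,0,0]],"gripper":[0.6,0.6,0.6,0.6,0.6,0.6,0.6,0.6,0.6,0.6,0.6,0.6,0.6,0.6,0.6]}' 60
```

```text
time_s: 11.0
tcp_pos: [0.5786, -0.0182, 0.1277]
orientation: [[0.391, 0.92, 0.0], [0.92, -0.391, 0.0], [0.0, 0.0, -1.0]]
ft_force: [0.0, 0.2, -0.1]
width: 0.0511
grip_force: 0.0
```

```bash
python3 -m inch '{"travel":[[0,0,15],[0,0,14],[0,0,7],[0,0,0],[0,0,0],[0,0,0],[0,0,0],[0,0,0],[0,0,0]],"turn":[[0,0,0],[0,0,0],[0,0,0],[0,0,0],[0,0,0],[0,0,0],[0,0,0],[0,0,0],[0,0,0]],"gripper":[0.6,0.6,0.6,0.6,0,0,0,0,0]}' 40
```

```text
time_s: 12.12
tcp_pos: [0.5762, -0.0172, 0.0905]
orientation: [[0.39, 0.921, -0.004], [0.921, -0.39, 0.001], [-0.001, -0.004, -1.0]]
ft_force: [-13.0, 5.0, 4.7]
width: 0.0113
grip_force: 43.5
```

```bash
python3 -m inch '{"travel":[[0,-3,0],[0,0,0],[0,0,0],[0,0,0],[0,0,0],[0,0,0],[0,0,0],[0,0,0],[0,0,0],[0,0,0]],"turn":[[0,0,0],[0,0,0],[0,0,8],[0,0,10],[0,0,10],[0,0,10],[0,0,10],[0,0,8],[0,0,5],[0,0,0]],"gripper":[0,0,0,0,0,0,0,0,0,0]}' 40
```

```text
time_s: 13.38
tcp_pos: [0.5759, -0.0172, 0.0912]
orientation: [[0.995, 0.105, 0.001], [0.105, -0.995, -0.0], [0.001, 0.0, -1.0]]
ft_force: [0.5, -1.4, 3.4]
width: 0.0111
grip_force: 43.5
```

```bash
python3 -m inch '{"travel":[[0,0,0],[0,0,0],[0,0,0],[0,0,0],[0,0,-15],[0,0,-30],[0,0,-30],[-20,0,0],[-30,0,0],[-40,0,0],[-40,0,0],[-30,0,0],[0,0,0],[0,0,0],[0,0,0]],"turn":[[0,0,0],[0,0,0],[0,0,0],[0,0,0],[0,0,0],[0,0,0],[0,0,0],[0,0,0],[0,0,0],[0,0,0],[0,0,0],[0,0,0],[0,0,0],[0,0,0],[0,0,0]],"gripper":[0.35,0.35,0.35,0.35,0.35,0.35,0.35,0,0,0,0,0,0,0,0]}' 40
python3 - <<'E'
from h import *
p,d=snap('top','t3.png');ps,ds=snap('side','s3.png')
a=cv2.imread('pics/t3.png')[150:225,220:330];b=cv2.imread('pics/s3.png')[130:250,190:320]
a=cv2.resize(a,(560,382),interpolation=cv2.INTER_CUBIC);cv2.imwrite('pics/c3.png',a)
P=cloud('top',d);r=np.hypot(P[...,0]-.576,P[...,1]+.0175)
q=P[(r<.027)&(P[...,2]>.088)&(P[...,2]<.12)];print(len(q),q.mean(0),cv2.minAreaRect((q[:,:2]*1000).astype(np.float32)))
w,V=np.linalg.eigh(np.cov(q[:,:2].T));print(np.degrees(np.arctan(V[1,1]/V[0,1])))
g=cv2.cvtColor(p,cv2.COLOR_RGB2GRAY)
print(onplane('top',[255.7,203.3],.074))
E
```

```text
time_s: 15.25
tcp_pos: [0.4172, -0.0335, 0.1661]
orientation: [[0.995, 0.105, 0.001], [0.105, -0.995, 0.0], [0.001, -0.0, -1.0]]
ft_force: [0.8, -0.7, 0.7]
width: 0.0002
grip_force: 0.0
34 [ 0.57572646 -0.01705487  0.10599099] ((575.07958984375, -16.421987533569336), (10.540589332580566, 31.848093032836914), 89.11669158935547)
5.511531028215822
[[ 0.5164416  -0.02679638  0.074     ]]
```

View pics/c3.png

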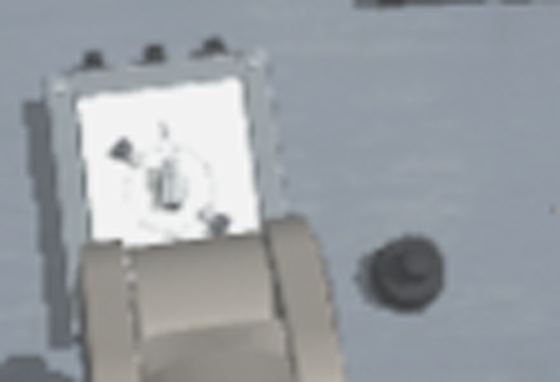

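The wing is in line with the marks (5.5° against the box yaw of 6°) and the cap stands at crop (408,272). Now I'll press the pad with the fingers shut.

```bash
python3 -m inch '{"travel":[[20,0,0],[30,0,0],[30,0,0],[19,0,0],[0,0,25],[0,0,30],[0,0,13],[0,0,4],[0,0,4],[0,0,0]],"turn":[[0,0,0],[0,0,0],[0,0,0],[0,0,0],[0,0,0],[0,0,0],[0,0,0],[0,0,0],[0,0,0],[0,0,0]],"gripper":[0,0,0,0,0,0,0,0,0,0]}' 40;  python3 -m inch '{"travel":[[0,0,2],[0,0,2],[0,0,2],[0,0,0]],"turn":[[0,0,0],[0,0,0],[0,0,0],[0,0,0]],"gripper":[0,0,0,0]}' 40
```

```text
time_s: 16.6
tcp_pos: [0.5151, -0.0234, 0.0903]
orientation: [[0.995, 0.104, 0.001], [0.104, -0.995, 0.0], [0.001, 0.0, -1.0]]
ft_force: [0.0, 0.5, 0.7]
width: 0.0001
grip_force: 0.0
time_s: 17.1
tcp_pos: [0.5149, -0.0234, 0.0839]
orientation: [[0.995, 0.104, 0.0], [0.104, -0.995, 0.0], [0.0, -0.0, -1.0]]
ft_force: [-1.0, -0.7, 4.2]
width: 0.0001
grip_force: 1.9
```

```bash
python3 -m inch '{"travel":[[0,0,2],[0,0,2],[0,0,2],[0,0,0]],"turn":[[0,0,0],[0,0,0],[0,0,0],[0,0,0]],"gripper":[0,0,0,0]}' 40;  python3 -m inch '{"travel":[[0,0,2],[0,0,1],[0,0,0],[0,0,0]],"turn":[[0,0,0],[0,0,0],[0,0,0],[0,0,0]],"gripper":[0,0,0,0]}' 40
```

```text
time_s: 17.6
tcp_pos: [0.5149, -0.0234, 0.0782]
orientation: [[0.995, 0.104, 0.0], [0.104, -0.995, -0.0], [0.0, 0.0, -1.0]]
ft_force: [-2.9, 0.5, 11.4]
width: 0.0
grip_force: 5.8
time_s: 18.1
tcp_pos: [0.5151, -0.0234, 0.0775]
orientation: [[0.995, 0.104, 0.001], [0.104, -0.995, -0.001], [0.001, 0.001, -1.0]]
ft_force: [-21.8, -0.8, 65.6]
width: -0.0001
grip_force: 33.4
```

```bash
python3 -m inch '{"travel":[[0,0,-1],[0,0,-0.8],[0,0,0],[0,0,0]],"turn":[[0,0,0],[0,0,0],[0,0,0],[0,0,0]],"gripper":[0,0,0,0]}' 40
python3 - <<'E'
from h import *
ps,ds=snap('side','s4.png');a=cv2.imread('pics/s4.png')[150:250,190:320];cv2.imwrite('pics/c4.png',cv2.resize(a,None,fx=5,fy=5,interpolation=cv2.INTER_CUBIC))
E
```

```text
time_s: 18.6
tcp_pos: [0.515, -0.0234, 0.0779]
orientation: [[0.995, 0.104, 0.001], [0.104, -0.995, -0.0], [0.001, 0.0, -1.0]]
ft_force: [-11.0, -0.9, 33.3]
width: -0.0002
grip_force: 16.8
```

View pics/c4.png

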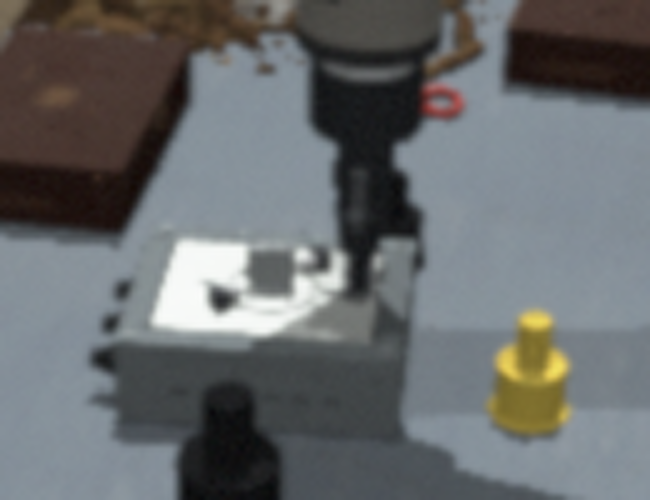

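The fingers are on the pad at crop (360,285). The panel is flush with the frame under about 33 N, and the wing lies along the marks. Handing in.

```bash
python3 -c "
from workcell import *
print(finish_job())"
```

```text
the job is handed in; nothing more can be done
None
```

I handed the job in at about 18.7 s, with no verdict returned: the cap stands upright on the bench clear of the box, the wing is in line with the index marks, and the panel is held flush at about 33 N.

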